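# Clear a jammed T-slot on the engraving machine

## Task

A broken chunk of black-lacquered wood is jammed in one of the T-slots of the engraving machine's bed. Take the slot scraper from its sloping rest and, with its blade down in that slot and leaned over so that the tool passes under the gantry, push the chunk along and out of the slot's open far end into the chip tray, then lay the scraper back in its rest. Don't push the chunk with the gripper or bump the machine hard with it, and leave the T-nuts, the clamp and everything else on the table where they are.

Things in the scene. Friction and masses are not known exactly. Their poses are not given: they have to be found in the camera images.
- machine: Desktop engraving machine, fixed on the table. Origin: on the table under the bed's centre; x runs along the T-slots, away from the robot; y left, z up. Aluminium bed 270 x 300 mm, top at z = 75 mm, far edge at x = +135. At the near edge a bar (x -147 to -135, 2 mm above the bed) shuts the slots; a motor below it reaches x = -181 (y +-21, z below 51).
- slot_mouth (a point): Open far end of the second slot from the right, on its floor (machine x +135, y -30, z 57). Four like slots run along the machine's x at y = -90, -30, +30, +90: neck 14 mm wide, 8 mm deep; below it a hollow 26 mm wide, 10 mm high; floor 18 mm below the bed top. All are open at this end, shut at the near end.
- gantry (a point): Middle of the underside of the gantry's beam, 120 mm above the bed (machine x +100, y 0, z 195). The beam crosses the whole bed from x = 80 to 120 and z = 195 to 275; rails on its near face reach to x = 68 from z = 205 up. Its cheeks stand outside the bed at y = +-160 to +-172, x = 65 to 140, up to z = 320; a motor outside the right one reaches y = -212.
- spindle (a point): Nose of the steel spindle, on the near side of the beam at its left (machine x +20, y +123, z 199). Spindle, carriage and motor fill x = -6 to 81, y = 88 to 158, z = 199 to 375.
- tray: Steel chip tray, fixed, open at the top, 112 x 290 x 30 mm outside, walls 3 mm, on the table beyond the bed's far end and tucked about 10 mm under its edge, so that what leaves a slot drops into it. Origin: centre of its underside; axes as the machine's.
- chunk: Broken black-lacquered wood, bare brown on its breaks, about 22 g, jammed in a slot at machine y = -90, -30 or +30, nearer than the gantry. 32 mm along the slot, 21 wide (24 to 28 with the splinter) and 8.5 high plus a knob 16 x 10 mm, 13.5 high, in the neck; a sprung splinter on its left side jams it: some 1.5 to 3 N shift it. Too wide to come up through the neck. Origin: centre of underside; x along slot.
- tnut0: Steel T-nut in another of those slots, 22 x 22 mm foot, flush boss with a threaded hole, 16 mm high, about 50 g, slides freely. Origin: centre of its underside. Stays where it is (moved less than 15 mm).
- tnut1: A second T-nut like the first in the remaining slot. Stays where it is.
- clamp: Dark steel hold-down clamp, 62 x 24 mm, with a stud 43 mm high, lying on the bed at its near left, outside the used slots. Origin: centre of its underside. Stays where it is.
- rest: Wooden rest, fixed, base 150 x 80 x 14 mm. Origin: centre of underside; x points where the tip points; z up. Its open trough slopes 30 degrees from vertical, upper end towards -x: floor 46 mm wide, cheeks 38 mm apart, level with the handle's upper face, ending 138 mm up from the tip. The tool leaves along its axis or square to the trough (forwards and up) and goes back likewise.
- rest_foot (a point): Point on the rest's bottom ledge where the scraper's tip sits: 45 mm ahead of the rest's origin and 34 mm above the table.
- scraper: Slot scraper, straight, 210 mm long, about 110 g. Origin: the middle of the blade's tip; z points up the tool to the handle's end. Steel blade 9 mm wide (along y) and 4 mm thick (along x), from z = 0 to 100; wooden handle 24 mm wide (along y) and 20 mm thick (along x) from z = 100 to 210. In the rest its z leans back 30 degrees from vertical, its y is level and its x faces forwards and up.
- scraper_tip (a point): Middle of the blade's tip (the scraper's origin).
- scraper_grip (a point): A good place to grip, across the 24 mm width of the handle: on the tool's axis 175 mm from the tip, 35 mm below the handle's end. Grip it firmly: the push tries to swing the tool backwards in the fingers, which drives its tip down, so keep the tip a few mm above the slot floor. Draw the tool up its own axis some 10 mm before lifting it out, so that the tip does not drag on the ledge.
- bowl0: Black octagonal lacquer bowl upside down at the right, 120 mm across, 46 mm high with a pale foot ring, about 140 g. Origin: centre of its underside. Stays put.
- bowl1: Another such bowl. Stays put.
- bowl2: Another such bowl. Stays put.
- jar: Amber jar with a black lid at the left, 64 mm across, 75 mm high. Stays put.
- flatbrush: Flat lacquer brush lying at the far left, 165 x 32 x 8 mm. Stays put.
- brushpot: White pot with brushes standing in it, fixed, 80 mm across, 155 mm high with the brushes; stands on the side of the machine away from the rest. Origin: centre of its underside.
Things that resemble listed ones, but are neither listed nor needed, are in the scene too. Leave any red look-alike of the scraper alone.

How it is judged:
By the outcome, as a careful person would: the job done as asked, in the order asked, and still so for the second after the job is handed in, with the robot touching nothing.
It also fails if it takes over 72 s, if anything falls off the work surface, if the arm or the gripper's body presses on something with over 40 N, if the wrist force passes 120 N, or if a joint passes its speed limit or range.

## Robot

A 6-joint arm with a two-finger parallel gripper is mounted at the origin on the work surface. World frame = base frame: x ahead of the robot, y to its left, z up, the work surface at z = 0. Lengths are in mm, angles in rad, forces in N, time in s.
With the tool pointing down it reaches from about 250 to 800 mm from the base axis. Payload 8.5 kg.
Tool frame: the origin (TCP) lies midway between the tips of the shut fingers; the grasp point (between the pads) lies 19 mm behind it; z points along the fingers, y is the line along which they close (so a half turn about z gives the same grasp; the last joint's range is limited). The gripper opens to 85 mm and grips with 20 to 120 N. Pads are 22 mm wide; open, the fingers measure 114 mm over their backs; the gripper's body (76 mm by 85 mm) begins 54 mm behind the grasp point. The pads swing forward as they close: fully open they stand 13 mm farther back than shut.
Start: joints at [0, 0.238, -0.013, 1.319, 0, 1.571], TCP at [524.956, -0, 231.276] pointing down, gripper open.
Joint ranges: [-2.66, 2.66], [-1.03, 1.9], [-1.14, 1.46], [-1.82, 2.27], [-1.45, 1.34], [-3.14, 3.14]. Speed limits (rad/s): [2.22, 2.22, 2.79, 3.14, 3.14, 3.14].

## Interface

Orientations are given as a rotation vector (axis times angle).
In Python, from bench import env gives the robot as it stands. The module is installed in compiled form; this text tells all that it offers.
- The arm moves only by the tool arm_command, never from a script. Its argument "steps" is a list of rows, each an object with "delta_pos": the shift along the world's x, y, z in mm, a list of three; "twist": the turn, a rotation vector about the world's x, y, z in degrees, a list of three; "jaw": the closure, from -1 (fully open) to 1 (shut). In form: [{"delta_pos": [dx, dy, dz], "twist": [wx, wy, wz], "jaw": jaw}, ...]. A call has 1 to 8 rows; each row is the pose to reach, as a shift and turn from the pose commanded when the call began; what a row does not reach only later rows make up. A row lasts 1/12 s, in which the tool goes at most 41.7 mm and 7.16 degrees, less where a joint would pass 70% of its speed; a pose out of reach is approached as far as the arm can. A call with a gripper value outside its range is refused whole. The fingers move at their own pace and stop on an object; "newtons" is the grip in N (left out, the last holds). Time passes only in rows, so rows that repeat a pose let the fingers close. It gives the time, the measured TCP pose, the force, the opening and the grip force at its end, in the units of the state.
- env.read_state(): the state, without advancing time (a new reading comes with each control period).
- env.capture(name): name is "scene" or "side" or "wrist"; returns (picture, depth): 420x560x3 uint8, blue, green, red; 420x560 float32, mm along the optical axis (not along the pixel's ray), 0 where there is no reading.
- env.camera_info(name): a dict with "intrinsics" (3x3 intrinsics, pixels), "extrinsics" (4x4, takes a point from camera to world coordinates). Camera axes: x right, y down, z forward; pixel columns grow to the right and rows downward; lengths in mm; the calibration is good to about 2 mm. The wrist camera is an equidistant fisheye: a pixel r from the principal point sees the ray r / f radians off the axis. A picture is of the moment at which its call begins: read the wrist's pose just before it. camera_info takes no time and is no camera call; for the wrist camera it gives the pose at the moment of the call.
- env.sign_off(): hands the job in; it is judged then, once.
Trained networks look in the newest picture that a camera, given by its name, has taken for a name from the list of things; names that differ only in an ending like _2 or _b are one class to them, and where a whole thing is asked for, a point or a joint stands for the part that bears it (a point fixed in the world has none). Each returns a list of dicts, best first, with "conf" (0 to 1); they miss things now and then, are a little off and sometimes report something else, mostly with a low value. They report only what shows in the picture. A call takes as long as a camera call. They do not tell look-alikes from the thing itself.
- env.masks_of(camera, thing): "pixels" (420x560 bool, what is visible of it) and "box" ([left, top, right, bottom] in pixels, round what is visible of it).
The state is a dict: "time_s": time; "joint_pos": joint angles; "joint_vel": joint speeds; "effort": joint torques, N m; "position": TCP position; "ee_rot": TCP orientation; "ft_force": force on the tool from outside, world axes, zero at the start; "torque": the same for the moment, N m; "gripper_width": finger opening in mm; "grip_force": force on a finger pad.
Only numpy, scipy, OpenCV 4.12 (cv2) and the standard library are available. Lean on these libraries where they do the work, as an engineer would, in place of code of your own. Each camera call takes 0.05 s, during which the arm holds its last target. There are 200 camera calls.

## Working session

There is one attempt and no reset: what is moved stays moved. The work goes in short steps, Python scripts to look and compute and a tool call to move; the robot and the scene stay as the last step left them, time stands still between calls to the robot, and variables do not carry over. Pictures are saved under pics/ and viewed, at most 12 in all, crops included, and the job is handed in when it is done.

Besides the shell and the picture viewer there is one more tool, called after "Request:" in YAML: its name, and indented under it one key for each argument. arm_command: Moves the arm, as the interface text tells. Its arguments: {"type":"object","properties":{"steps":{"type":"array","items":{"type":"object","properties":{"delta_pos":{"type":"array","items":{"type":"number"}},"twist":{"type":"array","items":{"type":"number"}},"jaw":{"type":"number"}}}},"newtons":{"type":"number"}},"required":["steps"]}

```bash
mkdir -p pics; cat > h.py <<'E'
from bench import env
import numpy as np, cv2
def pix2w(cam,u,v,d):
    i=env.camera_info(cam);K=np.array(i["intrinsics"]);T=np.array(i["extrinsics"])
    p=np.stack([(np.asarray(u)-K[0,2])/K[0,0]*d,(np.asarray(v)-K[1,2])/K[1,1]*d,np.asarray(d,float)],-1)
    return p@T[:3,:3].T+T[:3,3]
def w2pix(cam,P):
    i=env.camera_info(cam);K=np.array(i["intrinsics"]);T=np.array(i["extrinsics"])
    p=(np.atleast_2d(P)-T[:3,3])@T[:3,:3]
    return np.stack([p[:,0]/p[:,2]*K[0,0]+K[0,2],p[:,1]/p[:,2]*K[1,1]+K[1,2]],-1)
def pts(cam,mask,D):
    v,u=np.nonzero(mask&(D>0));return pix2w(cam,u,v,D[v,u])
E
python3 - <<'E'
from h import *
ims=[]
for c in("scene","side"):
    im,D=env.capture(c);np.save(f"{c}.npy",D);cv2.imwrite(f"{c}.png",im)
    cv2.imwrite(f"pics/{c}0.png",cv2.resize(im,(800,600)))
    i=env.camera_info(c);print(c,np.round(i["intrinsics"],1).tolist(),np.round(i["extrinsics"],3).tolist())
    for t in("machine","tray","chunk","tnut0","clamp","rest","scraper","brushpot","spindle"):
        for m in env.masks_of(c,t)[:3]:
            P=pts(c,m["pixels"],D)
            print(c,t,round(m["conf"],2),np.round(m["box"]).tolist(),m["pixels"].sum(),np.round(np.median(P,0)) if len(P) else None)
print(env.read_state())
E
```

```text
scene [[395.1, 0.0, 276.4], [0.0, 395.1, 206.9], [0.0, 0.0, 1.0]] [[0.162, 0.521, -0.838, 1546.714], [0.987, -0.09, 0.134, -162.164], [-0.006, -0.849, -0.529, 784.863], [0.0, 0.0, 0.0, 1.0]]
scene machine 0.75 [221.0, 141.0, 368.0, 286.0] 12403 [686.  52. 205.]
scene machine 0.31 [171.0, 204.0, 206.0, 260.0] 1030 [ 514. -284.   37.]
scene tray 0.62 [255.0, 262.0, 360.0, 317.0] 3788 [750.  48.   6.]
scene tray 0.25 [170.0, 181.0, 191.0, 247.0] 386 [ 484. -287.  157.]
scene tray 0.2 [170.0, 202.0, 209.0, 260.0] 1048 [ 516. -281.   36.]
scene tnut0 0.45 [218.0, 139.0, 370.0, 282.0] 12182 [686.  53. 206.]
scene tnut0 0.4 [172.0, 180.0, 193.0, 249.0] 435 [ 482. -288.  153.]
scene rest 0.74 [171.0, 201.0, 206.0, 262.0] 1054 [ 515. -281.   37.]
scene scraper 0.95 [171.0, 181.0, 189.0, 248.0] 421 [ 476. -290.  157.]
scene scraper 0.63 [170.0, 199.0, 200.0, 200.0] 99 [ 229. -281.   18.]
scene brushpot 0.57 [363.0, 187.0, 375.0, 234.0] 395 [531. 311.  80.]
scene spindle 0.96 [219.0, 136.0, 369.0, 281.0] 12487 [686.  53. 205.]
side [[383.0, 0.0, 282.9], [0.0, 383.0, 208.0], [0.0, 0.0, 1.0]] [[0
[... 1034 characters left out ...]
nt_pos': array([-1.94982030e-05,  2.38200461e-01, -1.34752918e-02,  1.31919296e+00,
        1.07722906e-06,  1.57081445e+00]), 'joint_vel': array([-6.67127730e-04,  8.08164626e-04,  7.38682070e-04,  1.59889332e-04,
       -7.21892467e-04,  8.62457614e-05]), 'effort': array([-5.74625628e-04, -5.38590539e+01,  3.46691072e+01,  2.80233806e-03,
       -1.23830137e-04, -4.48866092e-05]), 'position': array([ 5.24971946e+02, -9.90551570e-03,  2.31285612e+02]), 'ee_rot': array([-2.22144653e+00, -2.22136295e+00,  7.92017185e-05]), 'ft_force': array([-0.01264266, -0.37352808, -0.39351257]), 'torque': array([ 0.01483779,  0.02598972, -0.02892726]), 'grip_force': 0.0, 'gripper_width': 85.66641744729165}
```

View pics/side0.png

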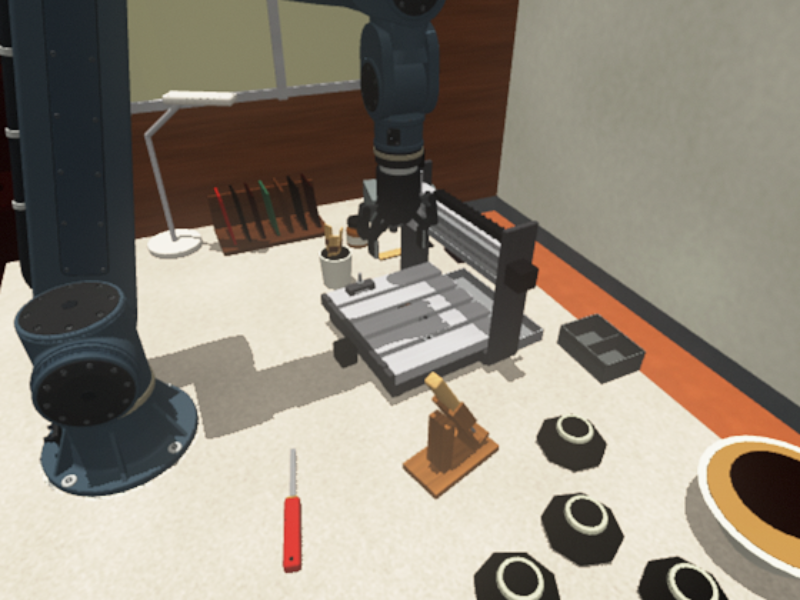

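View pics/scene0.png

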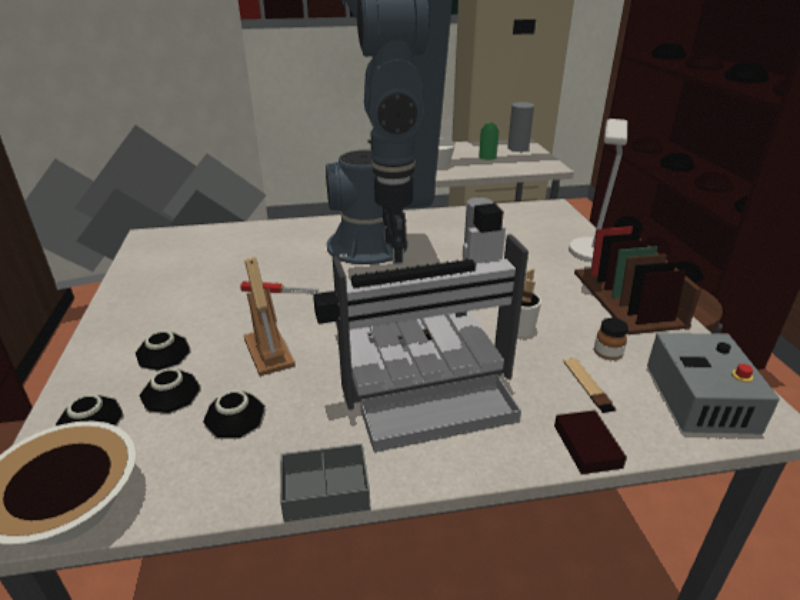

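The scraper is the wooden-handled tool in the rest, at about (437,385) in the side picture and (255,285) in the scene picture. The red one lying on the table at (292,530) in the side picture is the look-alike. Next I'll look at the bed from the wrist.

```bash
python3 - <<'E'
from h import *
i=env.camera_info("wrist");print(np.round(i["intrinsics"],1).tolist(),np.round(i["extrinsics"],3).tolist())
im,D=env.capture("wrist");np.save("wrist.npy",D);cv2.imwrite("wrist.png",im)
cv2.imwrite("pics/w0.png",cv2.resize(im,(800,600)))
for t in("chunk","tnut0","clamp"):
    for m in env.masks_of("wrist",t)[:3]: print(t,round(m["conf"],2),np.round(m["box"]).tolist())
# bed top pixels from side & scene
for c in("side","scene"):
    D=np.load(c+".npy");v,u=np.nonzero(D>0);P=pix2w(c,u,v,D[v,u])
    k=(abs(P[:,2]-75)<2.5)&(P[:,0]>380)&(P[:,0]<800)&(abs(P[:,1])<260)
    Q=P[k];r=cv2.minAreaRect(Q[:,:2].astype(np.float32));print(c,k.sum(),r,np.round(Q.min(0)),np.round(Q.max(0)))
    k=(P[:,2]>190)&(P[:,2]<330)&(P[:,0]>560)&(P[:,0]<850)&(abs(P[:,1])<300);Q=P[k];print(len(Q),cv2.minAreaRect(Q[:,:2].astype(np.float32)))
E
```

```text
[[325.2, 0.0, 277.8], [0.0, 325.2, 210.4], [0.0, 0.0, 1.0]] [[1.0, -0.001, 0.0, 525.393], [-0.001, -0.961, -0.277, 68.722], [0.0, 0.277, -0.961, 371.94], [0.0, 0.0, 0.0, 1.0]]
chunk 0.78 [309.0, 121.0, 345.0, 140.0]
chunk 0.41 [328.0, 183.0, 355.0, 199.0]
tnut0 0.81 [331.0, 184.0, 357.0, 195.0]
tnut0 0.67 [305.0, 247.0, 327.0, 259.0]
clamp 0.64 [214.0, 17.0, 291.0, 49.0]
side 4336 ((572.0159301757812, 27.752899169921875), (284.42938232421875, 337.3121643066406), 5.672551155090332) [ 416. -133.   73.] [730. 207.  77.]
3621 ((638.4273071289062, 16.277389526367188), (161.5111083984375, 384.1435241699219), 6.003245830535889)
scene 2427 ((620.9889526367188, -24.159042358398438), (477.9493713378906, 234.4557342529297), 88.41354370117188) [ 497. -260.   73.] [736. 213.  77.]
6211 ((640.4201049804688, 17.403839111328125), (164.6820526123047, 383.68609619140625), 5.864057540893555)
```

View pics/w0.png

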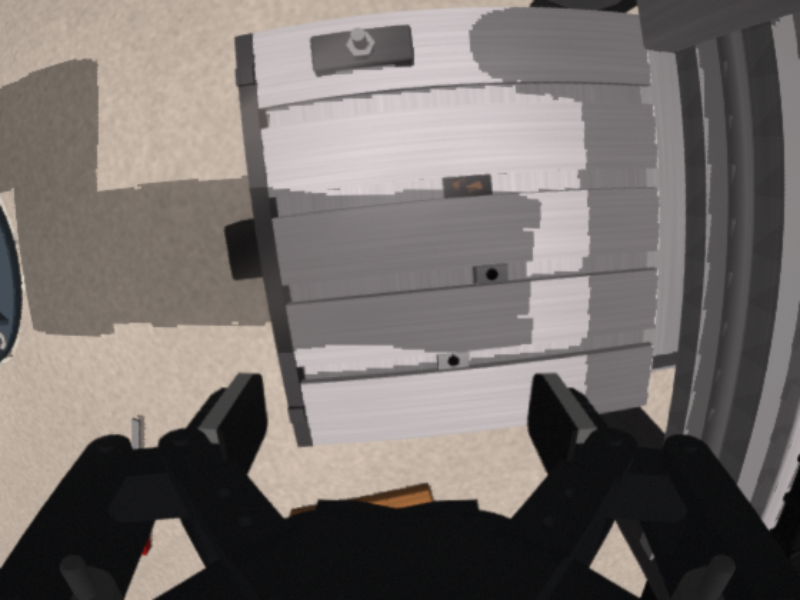

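The chunk is at (467,185) in the wrist picture: brown breaks on black, in the second slot from the left (machine y = +30). The T-nuts are in the other two slots, at (491,273) and (453,361). Now I'll get the machine pose from a rectified top view at z = 75.

```bash
cat >> h.py <<'E'
def fish(P,T,K):
    p=(P-T[:3,3])@T[:3,:3];rho=np.hypot(p[...,0],p[...,1]);th=np.arctan2(rho,p[...,2]);s=K[0,0]*th/np.maximum(rho,1e-9)
    return np.stack([p[...,0]*s+K[0,2],p[...,1]*s+K[1,2]],-1)
def ortho(im,T,K,z,x0,x1,y0,y1,r=2):
    X,Y=np.meshgrid(np.arange(x0,x1,1/r),np.arange(y1,y0,-1/r))
    m=fish(np.stack([X,Y,np.full_like(X,z)],-1),T,K).astype(np.float32)
    return cv2.remap(im,m[...,0],m[...,1],cv2.INTER_LINEAR)
E
python3 - <<'E'
from h import *
i=env.camera_info("wrist");T=np.array(i["extrinsics"]);K=np.array(i["intrinsics"]);im=cv2.imread("wrist.png")
o=ortho(im,T,K,75,390,760,-150,210);cv2.imwrite("o.png",o)
g=cv2.cvtColor(o,cv2.COLOR_BGR2GRAY).astype(float)
# transform to machine frame candidates: maximize edge energy of row-mean for yaw
best=[]
for a in np.arange(2,10,.1):
    M=cv2.getRotationMatrix2D((o.shape[1]/2,o.shape[0]/2),-a,1)
    r=cv2.warpAffine(g,M,(o.shape[1],o.shape[0]))[150:570,150:460]
    best.append((np.sum(np.diff(r.mean(1))**2),a))
print(sorted(best)[-4:])
a=max(best)[1]
M=cv2.getRotationMatrix2D((o.shape[1]/2,o.shape[0]/2),-a,1)
r=cv2.warpAffine(o,M,(o.shape[1],o.shape[0]));
for k in range(0,740,40): cv2.putText(r,str(k),(k,12),0,.4,(0,0,255),1);cv2.putText(r,str(k),(0,k+4),0,.4,(0,0,255),1)
cv2.imwrite("pics/o1.png",r[:600] if 0 else cv2.resize(r,None,fx=.83,fy=.83))
E
```

```text
[(np.float64(6627.62269574076), np.float64(6.0000000000000036)), (np.float64(6713.028734787991), np.float64(5.700000000000003)), (np.float64(6726.355319491672), np.float64(5.900000000000004)), (np.float64(6755.800264652444), np.float64(5.800000000000003))]
```

View pics/o1.png

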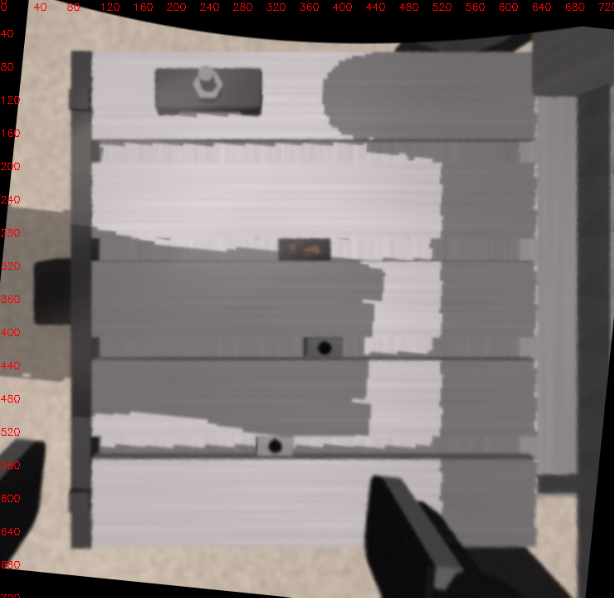

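```bash
python3 - <<'E'
from h import *
o=cv2.imread("o.png");M=cv2.getRotationMatrix2D((o.shape[1]/2,o.shape[0]/2),-5.8,1);Mi=cv2.invertAffineTransform(M)
f=lambda u,v:(lambda q:np.array([390+q[0]/2,210-q[1]/2]))(Mi@np.array([u/.83,v/.83,1]))
print("machine",f(314,299.5),"x-axis",f(414,299.5)-f(314,299.5)); print("chunk",f(305,249.7))
for c in("side","scene"):
    D=np.load(c+".npy");v,u=np.nonzero(D>0);P=pix2w(c,u,v,D[v,u])
    near=(P[:,0]>380)&(P[:,0]<620)&(P[:,1]<-210)&(P[:,1]>-370)
    Q=P[near&(abs(P[:,2]-14)<3)];r=cv2.minAreaRect(Q[:,:2].astype(np.float32));print(c,"base",len(Q),r)
    Q=P[near&(P[:,2]>165)]; m=Q.mean(0);w,s,vt=np.linalg.svd(Q-m);print("handle",len(Q),np.round(m,1),np.round(vt[0]*np.sign(vt[0][2]),3),np.round(s/np.sqrt(len(Q)),1),np.round(Q.min(0)),np.round(Q.max(0)))
    for z in(100,130,160,190,205):
        q=P[near&(abs(P[:,2]-z)<5)];print(z,len(q),np.round(q.mean(0)),np.round(q.min(0)),np.round(q.max(0)))
# clutter check: bowls
E
```

```text
machine [579.17796163  30.00052527] x-axis [59.93257282  6.08772875]
chunk [570.75234116  59.29905095]
side base 1041 ((493.31207275390625, -284.54498291015625), (151.2650146484375, 81.74134826660156), 15.55523681640625)
handle 248 [ 450.5 -302.7  199.5] [-0.515  0.045  0.856] [19.7  6.4  5.5] [ 432. -312.  165.] [ 481. -287.  221.]
100 96 [ 476. -300.  100.] [ 450. -314.   95.] [ 522. -274.  105.]
130 39 [ 487. -304.  130.] [ 465. -313.  125.] [ 508. -269.  135.]
160 34 [ 477. -303.  159.] [ 459. -310.  155.] [ 490. -290.  164.]
190 30 [ 455. -304.  190.] [ 442. -309.  185.] [ 469. -292.  194.]
205 34 [ 446. -306.  205.] [ 432. -312.  200.] [ 460. -294.  210.]
scene base 309 ((494.84014892578125, -284.7015686035156), (153.5233612060547, 80.08438873291016), 15.235902786254883)
handle 183 [ 463.7 -294.   193.3] [-0.483 -0.132  0.866] [18.8  7.2  3.3] [ 441. -311.  165.] [ 483. -279.  222.]
100 58 [ 500. -282.  100.] [ 461. -314.   95.] [ 524. -257.  105.]
130 54 [ 492. -286.  131.] [ 467. -312.  125.] [ 507. -263.  135.]
160 36 [ 483. -288.  160.] [ 475. -311.  155.] [ 491. -266.  164.]
190 34 [ 465. -293.  191.] [ 452. -307.  185.] [ 472. -283.  195.]
205 32 [ 458. -296.  205.] [ 451. -309.  201.] [ 465. -284.  210.]
```

Rest: centre (494,-285), yaw 15.4°. That puts the grip point at about (453,-296,186), which agrees with the handle depth at z 190. Machine: origin (579,30), yaw 5.8°. I'll move above the handle and test the turn direction.

Request:
arm_command:
  steps:
    - {"delta_pos": [-72,-296,70],"twist": [0,0,55],"jaw": -1}
    - {"delta_pos": [-72,-296,70],"twist": [0,0,55],"jaw": -1}
    - {"delta_pos": [-72,-296,70],"twist": [0,0,55],"jaw": -1}
    - {"delta_pos": [-72,-296,70],"twist": [0,0,55],"jaw": -1}
    - {"delta_pos": [-72,-296,70],"twist": [0,0,55],"jaw": -1}
    - {"delta_pos": [-72,-296,70],"twist": [0,0,55],"jaw": -1}
    - {"delta_pos": [-72,-296,70],"twist": [0,0,55],"jaw": -1}
    - {"delta_pos": [-72,-296,70],"twist": [0,0,55],"jaw": -1}
  newtons: 100

```text
time_s: 1.87
position: [454.9, -287.5, 299.5]
ee_rot: [1.017, 2.972, -0.0]
ft_force: [1.0, 0.0, -0.0]
gripper_width: 85.3
grip_force: 0.0
```

```bash
python3 -c "
from bench import env;import numpy as np
s=env.read_state();print(np.round(s['joint_pos'],3),np.round(s['position'],1),np.round(s['ee_rot'],3),s['time_s'])"
```

```text
[-0.564  0.249  0.174  1.495 -0.     0.096] [ 454.9 -287.5  299.5] [ 1.017  2.972 -0.   ] 1.8667
```

Request:
arm_command:
  steps:
    - {"delta_pos": [0,0,0],"twist": [0,0,50.4],"jaw": -1}
    - {"delta_pos": [0,0,0],"twist": [0,0,50.4],"jaw": -1}
    - {"delta_pos": [0,0,0],"twist": [0,0,50.4],"jaw": -1}
    - {"delta_pos": [0,0,0],"twist": [0,0,50.4],"jaw": -1}
    - {"delta_pos": [0,0,0],"twist": [0,0,50.4],"jaw": -1}
    - {"delta_pos": [0,0,0],"twist": [0,0,50.4],"jaw": -1}
    - {"delta_pos": [0,0,0],"twist": [0,0,50.4],"jaw": -1}
    - {"delta_pos": [0,0,0],"twist": [0,0,50.4],"jaw": -1}

```text
time_s: 2.53
position: [455.6, -285.9, 298.9]
ee_rot: [0.345, -3.123, 0.0]
ft_force: [0.0, 0.1, 1.0]
gripper_width: 85.9
grip_force: 0.0
```

```bash
python3 - <<'E'
from h import *
from scipy.spatial.transform import Rotation as R
s=env.read_state();print(np.round(s['joint_pos'],3),np.round(s['position'],1)); print(R.from_rotvec(s['ee_rot']).as_matrix().round(3))
i=env.camera_info("wrist");T=np.array(i["extrinsics"]);K=np.array(i["intrinsics"]);im,D=env.capture("wrist");np.save("T1.npy",T)
big=cv2.resize(im,(800,600));k=800/560
tip=np.array([537.4,-272.6,34]);c,sn=np.cos(np.radians(15.4)),np.sin(np.radians(15.4))
ax=np.array([-.5*c,-.5*sn,.866]);xa=np.array([.866*c,.866*sn,.5]);ya=np.array([-sn,c,0])
for z,h,t in((0,4.5,2),(100,4.5,2),(100,12,10),(175,12,10),(210,12,10)):
    for q in(-h,h):
        p=fish((tip+z*ax+xa*t+ya*q)[None],T,K)[0]*k;cv2.circle(big,tuple(int(x) for x in p),3,(0,255,0),1)
cv2.imwrite("pics/w1.png",big)
E
```

```text
[-0.56   0.249  0.172  1.494 -0.    -0.781] [ 455.6 -285.9  298.9]
[[-0.976 -0.219  0.   ]
 [-0.219  0.976 -0.   ]
 [ 0.    -0.    -1.   ]]
```

View pics/w1.png

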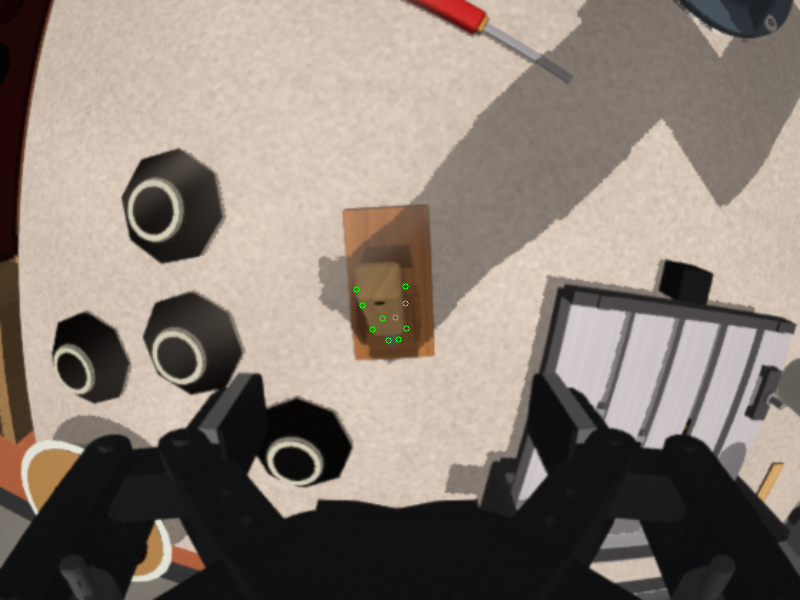

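The crop shows the wooden-handled scraper at (380,300) in the rest, and my model overlay lies on it to within about 1 mm. The red look-alike is at (460,15), well away. I'll descend and grip.

Request:
arm_command:
  steps:
    - {"delta_pos": [-2.6,-10,0],"twist": [0,0,2.7],"jaw": -1}
    - {"delta_pos": [-2.6,-10,-30],"twist": [0,0,2.7],"jaw": -1}
    - {"delta_pos": [-2.6,-10,-60],"twist": [0,0,2.7],"jaw": -1}
    - {"delta_pos": [-2.6,-10,-90],"twist": [0,0,2.7],"jaw": -1}
    - {"delta_pos": [-2.6,-10,-115],"twist": [0,0,2.7],"jaw": -1}
    - {"delta_pos": [-2.6,-10,-131],"twist": [0,0,2.7],"jaw": -1}
    - {"delta_pos": [-2.6,-10,-131],"twist": [0,0,2.7],"jaw": -1}
    - {"delta_pos": [-2.6,-10,-131],"twist": [0,0,2.7],"jaw": -1}

```text
time_s: 3.25
position: [452.7, -295.7, 167.7]
ee_rot: [0.405, -3.114, -0.001]
ft_force: [0.6, -0.5, -0.0]
gripper_width: 85.3
grip_force: 0.0
```

```bash
python3 - <<'E'
from h import *
from scipy.spatial.transform import Rotation as R
s=env.read_state();print(np.round(s['joint_pos'],3),np.round(s['position'],1)); print(R.from_rotvec(s['ee_rot']).as_matrix().round(3))
im,D=env.capture("wrist");cv2.imwrite("pics/w2.png",cv2.resize(im,(800,600)))
E
```

```text
[-0.579  0.294 -0.101  1.177 -0.    -0.837] [ 452.7 -295.7  167.7]
[[-0.967 -0.256 -0.001]
 [-0.256  0.967  0.001]
 [ 0.001  0.001 -1.   ]]
```

View pics/w2.png

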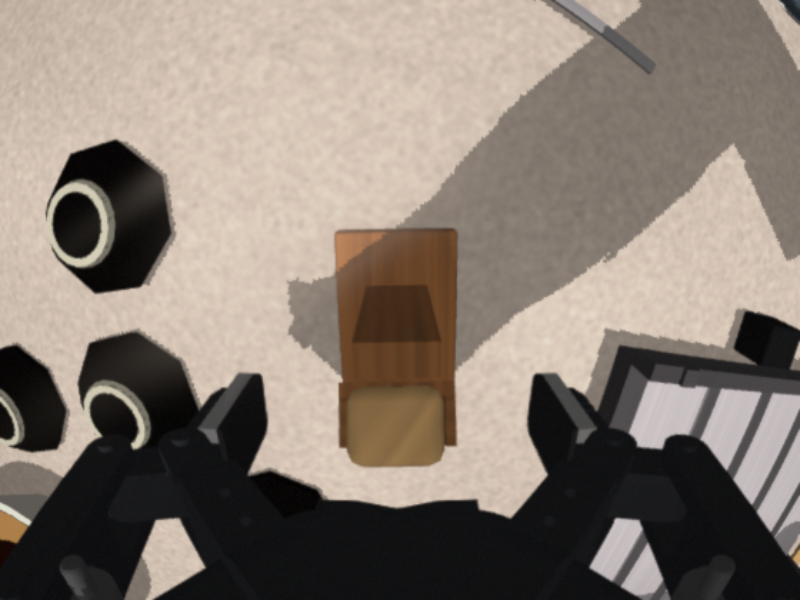

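The handle is centred at column 395 between fingers centred at 400, and the yaw matches. A 1 mm shift centres it, then I close.

Request:
arm_command:
  steps:
    - {"delta_pos": [0.3,-1.0,-1],"twist": [0,0,0],"jaw": -1}
    - {"delta_pos": [0.3,-1.0,-1],"twist": [0,0,0],"jaw": 1}
    - {"delta_pos": [0.3,-1.0,-1],"twist": [0,0,0],"jaw": 1}
    - {"delta_pos": [0.3,-1.0,-1],"twist": [0,0,0],"jaw": 1}
    - {"delta_pos": [0.3,-1.0,-1],"twist": [0,0,0],"jaw": 1}
    - {"delta_pos": [0.3,-1.0,-1],"twist": [0,0,0],"jaw": 1}
    - {"delta_pos": [0.3,-1.0,-1],"twist": [0,0,0],"jaw": 1}
    - {"delta_pos": [0.3,-1.0,-1],"twist": [0,0,0],"jaw": 1}
  newtons: 110

```text
time_s: 3.97
position: [453.3, -296.8, 167.3]
ee_rot: [-0.41, 3.114, -0.0]
ft_force: [-1.2, 0.0, 5.4]
gripper_width: 22.7
grip_force: 107.4
```

Request:
arm_command:
  steps:
    - {"delta_pos": [-4,-1,7],"twist": [0,0,0],"jaw": 1}
    - {"delta_pos": [-7.2,-2,13],"twist": [0,0,0],"jaw": 1}
    - {"delta_pos": [-7.2,-2,13],"twist": [0,0,0],"jaw": 1}
    - {"delta_pos": [9.5,2.6,23],"twist": [0,0,0],"jaw": 1}
    - {"delta_pos": [34.6,9.5,38],"twist": [0,0,0],"jaw": 1}
    - {"delta_pos": [51.3,14,48],"twist": [0,0,0],"jaw": 1}
    - {"delta_pos": [51.3,14,80],"twist": [0,0,0],"jaw": 1}
    - {"delta_pos": [51.3,14,110],"twist": [0,0,0],"jaw": 1}

```text
time_s: 4.63
position: [504.5, -282.4, 276.8]
ee_rot: [0.411, -3.112, -0.002]
ft_force: [0.5, -0.2, -0.4]
gripper_width: 22.6
grip_force: 107.8
```

```bash
python3 - <<'E'
from h import *
from scipy.spatial.transform import Rotation as R
s=env.read_state();print(np.round(s['joint_pos'],3),np.round(s['position'],1),s['gripper_width']); print(R.from_rotvec(s['ee_rot']).as_matrix().round(3))
for c in("side","scene"):
    im,D=env.capture(c);np.save(c+"1.npy",D)
    D0=np.load(c+".npy");v,u=np.nonzero(D>0);P=pix2w(c,u,v,D[v,u])
    d=P-s['position'];print(c)
    y=np.array([-.2656,.964,0]);x=np.array([.964,.2656,0])
    b=np.c_[d@x,d@y,d[:,2]]
    k=(abs(b[:,1])<25)&(b[:,0]>0)&(b[:,0]<110)&(b[:,2]<5)&(b[:,2]>-140)&(P[:,2]>100)
    for z in range(-140,0,20):
        q=b[k&(abs(b[:,2]-z)<10)];print(z,len(q),np.round(q.mean(0),1) if len(q) else "",np.round(q.min(0)) if len(q) else "")
E
```

```text
[-5.100e-01  3.250e-01  2.240e-01  1.473e+00 -1.000e-03 -7.720e-01] [ 504.5 -282.4  276.8] 22.636758645712657
[[-0.966 -0.259 -0.003]
 [-0.259  0.966  0.001]
 [ 0.003  0.002 -1.   ]]
side
-140 3 [  88.9    1.  -131.9] [  88.   -3. -133.]
-120 15 [  83.9   -0.  -120.9] [  78.   -3. -129.]
-100 17 [  71.7   -0.7 -100.2] [  66.   -4. -110.]
-80 18 [ 59.8  -0.1 -79.6] [ 54.  -4. -89.]
-60 11 [ 50.   -2.5 -62.1] [ 40.  -6. -69.]
-40 52 [ 31.8  -6.4 -38.1] [ 22. -12. -48.]
-20 62 [ 23.6  -8.8 -20.6] [ 12. -12. -30.]
scene
-140 0  
-120 21 [  90.4   -1.3 -116.8] [  86.   -6. -124.]
-100 26 [ 81.   -1.5 -99.9] [  73.   -6. -109.]
-80 30 [ 69.3  -1.4 -80.3] [ 59.  -6. -90.]
-60 27 [ 57.1  -1.6 -59.9] [ 46.  -6. -70.]
-40 34 [ 49.1  -1.8 -39. ] [ 43. -13. -49.]
-20 80 [ 42.3  -2.7 -19.9] [ 26. -13. -30.]
```

```bash
cat >> h.py <<'E'
from scipy.spatial.transform import Rotation as R
YAW=np.radians(5.8);MO=np.array([579.2,30.0,0]);MR=R.from_euler('z',YAW).as_matrix()
m2w=lambda p:MO+MR@np.asarray(p,float)
w2m=lambda p:(np.asarray(p)-MO)@MR
def goal(lean): # gripper rotation for lean (deg) of tool, a=30
    t=np.radians(lean-30);z=MR@[np.sin(t),0,-np.cos(t)];y=MR@[0,1,0];return np.c_[np.cross(y,z),y,z]
def tcp(tip,lean,L=175):
    a=np.radians(lean);t=a-np.radians(30)
    return m2w(np.array(tip)+L*np.array([-np.sin(a),0,np.cos(a)])+19*np.array([np.sin(t),0,-np.cos(t)]))
E
python3 - <<'E'
from h import *
s=env.read_state();Rc=R.from_rotvec(s['ee_rot']).as_matrix()
for l in(30,60): print(l,np.degrees(R.from_matrix(goal(l)@Rc.T).as_rotvec()).round(1))
p=tcp((-45,30,100),60);print(p.round(1),(p-s['position']).round(1))
E
```

```text
30 [ 0.2  0.3 -9.2]
60 [  5.7 -29.3  -8.9]
[390.1  40.9 171. ] [-115.9  324.8 -110.3]
```

Request:
arm_command:
  steps:
    - {"delta_pos": [-16,38,0],"twist": [0.8,-4,-1.2],"jaw": 1}
    - {"delta_pos": [-30,75,0],"twist": [1.5,-8,-2.4],"jaw": 1}
    - {"delta_pos": [-45,113,0],"twist": [2.2,-12,-3.6],"jaw": 1}
    - {"delta_pos": [-58,150,0],"twist": [2.9,-16,-4.8],"jaw": 1}
    - {"delta_pos": [-73,188,0],"twist": [3.6,-20,-6],"jaw": 1}
    - {"delta_pos": [-88,225,0],"twist": [4.3,-24,-7],"jaw": 1}
    - {"delta_pos": [-102,262,0],"twist": [5,-27,-8],"jaw": 1}
    - {"delta_pos": [-114,300,0],"twist": [5.7,-29.3,-8.9],"jaw": 1}

```text
time_s: 5.4
position: [388.7, 15.0, 275.7]
ee_rot: [-0.131, 2.619, 0.042]
ft_force: [1.0, 0.5, -1.5]
gripper_width: 22.7
grip_force: 108.0
```

```bash
python3 - <<'E'
from h import *
s=env.read_state();Rc=R.from_rotvec(s['ee_rot']).as_matrix()
print(np.round(s['joint_pos'],3),np.round(s['position'],1),s['gripper_width'])
print(np.degrees(R.from_matrix(goal(60)@Rc.T).as_rotvec()).round(1))
p=tcp((-45,30,115),60);print(p.round(1),(p-s['position']).round(1))
E
```

```text
[-0.008 -0.402 -0.615  0.841  0.059 -0.092] [388.7  15.  275.7] 22.672266341453636
[-0.3 -0.2 -0. ]
[390.1  40.9 186. ] [  1.4  25.9 -89.6]
```

Request:
arm_command:
  steps:
    - {"delta_pos": [1.4,26,-15],"twist": [0,0,0],"jaw": 1}
    - {"delta_pos": [1.4,26,-45],"twist": [0,0,0],"jaw": 1}
    - {"delta_pos": [1.4,26,-75],"twist": [0,0,0],"jaw": 1}
    - {"delta_pos": [1.4,26,-90],"twist": [0,0,0],"jaw": 1}
    - {"delta_pos": [1.4,26,-90],"twist": [0,0,0],"jaw": 1}
    - {"delta_pos": [1.4,26,-90],"twist": [0,0,0],"jaw": 1}

```text
time_s: 5.9
position: [392.0, 40.4, 186.1]
ee_rot: [-0.136, 2.623, 0.041]
ft_force: [-0.5, 0.5, -0.8]
gripper_width: 22.6
grip_force: 108.0
```

```bash
python3 - <<'E'
from h import *
s=env.read_state();print(np.round(s['joint_pos'],3),np.round(s['position'],1))
Rc=R.from_rotvec(s['ee_rot']).as_matrix();print(np.degrees(R.from_matrix(goal(60)@Rc.T).as_rotvec()).round(1))
outs=[]
for c in("side","scene"):
    im,D=env.capture(c);np.save(c+"2.npy",D);cv2.imwrite(c+"2.png",im)
    q=w2pix(c,[m2w((-45,30,115)),m2w((-45,30,75)),m2w((-21,30,75)),m2w((-120,30,75)),m2w((-130,-30,75)),m2w((-130,37,75)),m2w((-130,23,75)),m2w((10,37,75)),m2w((10,23,75))])
    u,v=q[0].astype(int);x0,y0=u-45,v-30
    cr=cv2.resize(im[y0:y0+75,x0:x0+100],(800,600),interpolation=cv2.INTER_CUBIC)
    for p in q:
        a=tuple(int(t) for t in ((p+.5-[x0,y0])*8));cv2.circle(cr,a,3,(0,255,0),1)
    outs.append(cv2.resize(cr,(400,300) if 0 else (400,300)));cv2.imwrite(f"{c}_cr.png",cr);print(c,x0,y0)
    v,u=np.nonzero(D>0);P=pix2w(c,u,v,D[v,u]);M=w2m(P);k=(abs(M[:,1]-30)<14)&(M[:,2]>100)&(M[:,2]<175)&(M[:,0]>-140)&(M[:,0]<-20)
    for z in(105,115,125,135,145,155):
        g=M[k&(abs(M[:,2]-z)<5)];print(z,len(g),np.round(g.mean(0),1) if len(g) else '',np.round(g.max(0)) if len(g) else '')
cv2.imwrite("pics/c2.png",np.vstack(outs))
E
```

```text
[ 0.097 -0.335 -0.818  0.572  0.007 -0.004] [392.   40.4 186.1]
[-0.2 -0.5 -0.2]
side 227 175
105 0  
115 2 [-40.7  29.7 119.1] [-40.  32. 120.]
125 14 [-52.5  29.9 125. ] [-44.  38. 130.]
135 12 [-69.9  29.5 134.8] [-59.  36. 139.]
145 15 [-86.7  29.6 145.1] [-77.  39. 150.]
155 13 [-104.2   28.4  155.3] [-95.  34. 160.]
scene 248 183
105 0  
115 0  
125 0  
135 0  
145 0  
155 0
```

View pics/c2.png

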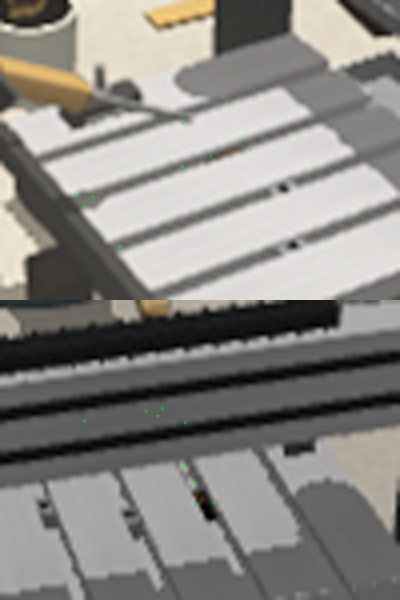

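The tip is measured at machine (-41, 29.7, 117), centred on the slot. The chunk shows at (228,152) in the upper crop, right where the overlay puts it. Now lowering into the slot.

Request:
arm_command:
  steps:
    - {"delta_pos": [0,0,-15],"twist": [0,0,0],"jaw": 1}
    - {"delta_pos": [0,0,-30],"twist": [0,0,0],"jaw": 1}
    - {"delta_pos": [0,0,-38],"twist": [0,0,0],"jaw": 1}
    - {"delta_pos": [0,0,-42],"twist": [0,0,0],"jaw": 1}
    - {"delta_pos": [0,0,-46],"twist": [0,0,0],"jaw": 1}
    - {"delta_pos": [0,0,-48],"twist": [0,0,0],"jaw": 1}
    - {"delta_pos": [0,0,-48],"twist": [0,0,0],"jaw": 1}

```text
time_s: 6.58
position: [393.3, 40.5, 139.3]
ee_rot: [-0.136, 2.621, 0.041]
ft_force: [-1.0, 0.0, -2.2]
gripper_width: 22.7
grip_force: 108.0
```

```bash
python3 - <<'E'
from h import *
s=env.read_state();print(np.round(s['position'],1),s['ft_force'].round(2),s['torque'].round(3))
c="side";im,D=env.capture(c)
q=w2pix(c,[m2w((-41,30,69)),m2w((-41,37,75)),m2w((-41,23,75))]);print(q.round(1))
x0,y0=[int(t) for t in q[0]-[40,30]]
cr=cv2.resize(im[y0:y0+60,x0:x0+80],(800,600),interpolation=cv2.INTER_CUBIC);cv2.imwrite("pics/c3.png",cr)
v,u=np.nonzero(D>0);M=w2m(pix2w(c,u,v,D[v,u]))
for x in(-60,-55,-50,-45,-40,-35,-30):
    g=M[(abs(M[:,0]-x)<2.5)&(abs(M[:,1]-30)<12)];g=g[np.argsort(g[:,1])];print(x,g[:,1:].round(0).astype(int).tolist())
E
```

```text
[393.3  40.5 139.3] [-0.97  0.04 -2.2 ] [-0.102  0.569  0.064]
[[273.4 217.3]
 [272.2 214.5]
 [274.6 216.9]]
-60 [[21, 75], [21, 76], [27, 87], [27, 74], [27, 83], [35, 85], [37, 85], [39, 72]]
-55 [[22, 76], [22, 77], [27, 81], [28, 81], [30, 83], [38, 81], [40, 69], [41, 69]]
-50 [[19, 77], [21, 76], [27, 76], [27, 80], [31, 81]]
-45 [[18, 76], [21, 77], [25, 75], [28, 74], [29, 76], [32, 74], [35, 77], [35, 75], [41, 76], [42, 65]]
-40 [[19, 78], [19, 76], [25, 76], [37, 72], [40, 75]]
-35 [[24, 76], [33, 71], [38, 74], [38, 77], [40, 68], [40, 73], [42, 76]]
-30 [[19, 76], [22, 75], [24, 74], [38, 72], [39, 76]]
```

View pics/c3.png

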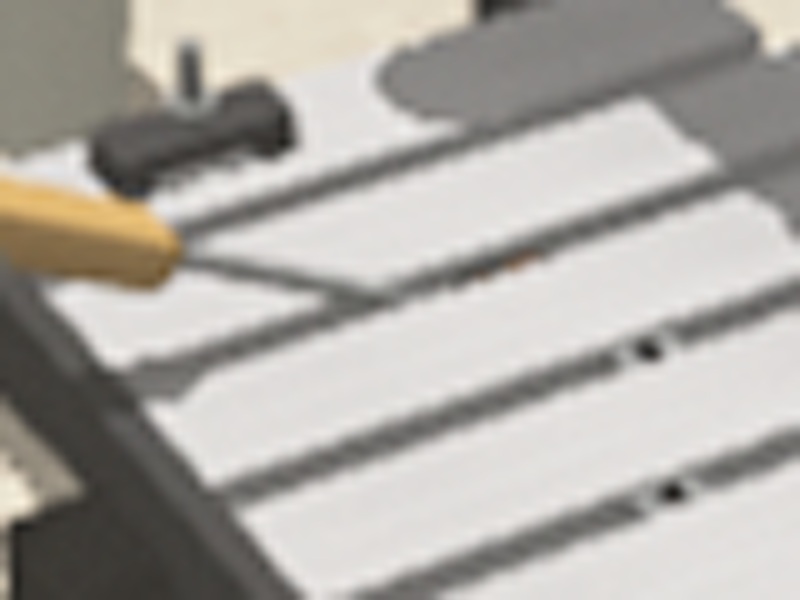

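The blade enters the right slot at (370,298), with no contact force. Lowering the last few mm.

Request:
arm_command:
  steps:
    - {"delta_pos": [0,0,-3],"twist": [0,0,0],"jaw": 1}
    - {"delta_pos": [0,0,-6],"twist": [0,0,0],"jaw": 1}
    - {"delta_pos": [0,0,-8],"twist": [0,0,0],"jaw": 1}
    - {"delta_pos": [0,0,-8],"twist": [0,0,0],"jaw": 1}
    - {"delta_pos": [0,0,-8],"twist": [0,0,0],"jaw": 1}

```text
time_s: 7.05
position: [392.8, 40.6, 130.7]
ee_rot: [-0.136, 2.622, 0.042]
ft_force: [-0.6, -0.4, -0.8]
gripper_width: 22.9
grip_force: 108.0
```

Request:
arm_command:
  steps:
    - {"delta_pos": [9.9,1,0],"twist": [0,0,0],"jaw": 1}
    - {"delta_pos": [16.9,1.7,0],"twist": [0,0,0],"jaw": 1}
    - {"delta_pos": [21.9,2.2,0],"twist": [0,0,0],"jaw": 1}
    - {"delta_pos": [26.9,2.7,0],"twist": [0,0,0],"jaw": 1}
    - {"delta_pos": [31.8,3.2,0],"twist": [0,0,0],"jaw": 1}
    - {"delta_pos": [36.8,3.7,0],"twist": [0,0,0],"jaw": 1}
    - {"delta_pos": [41.8,4.2,0],"twist": [0,0,0],"jaw": 1}
    - {"delta_pos": [46.8,4.8,0],"twist": [0,0,0],"jaw": 1}

```text
time_s: 7.72
position: [440.1, 45.4, 130.7]
ee_rot: [-0.136, 2.622, 0.041]
ft_force: [-2.4, -0.1, -0.7]
gripper_width: 22.7
grip_force: 108.1
```

```bash
python3 - <<'E'
from h import *
s=env.read_state();print(np.round(s['position'],1),s['ft_force'].round(2),s['torque'].round(3),w2m(s['position']).round(1))
c="side";im,D=env.capture(c)
x0,y0=w2pix(c,m2w((20,30,70)))[0].astype(int)-[40,30]
cv2.imwrite("pics/c4.png",cv2.resize(im[y0:y0+60,x0:x0+80],(800,600),interpolation=cv2.INTER_CUBIC))
E
```

```text
[440.1  45.4 130.7] [-2.42 -0.13 -0.67] [-0.125  0.994 -0.033] [-136.8   29.4  130.7]
```

View pics/c4.png

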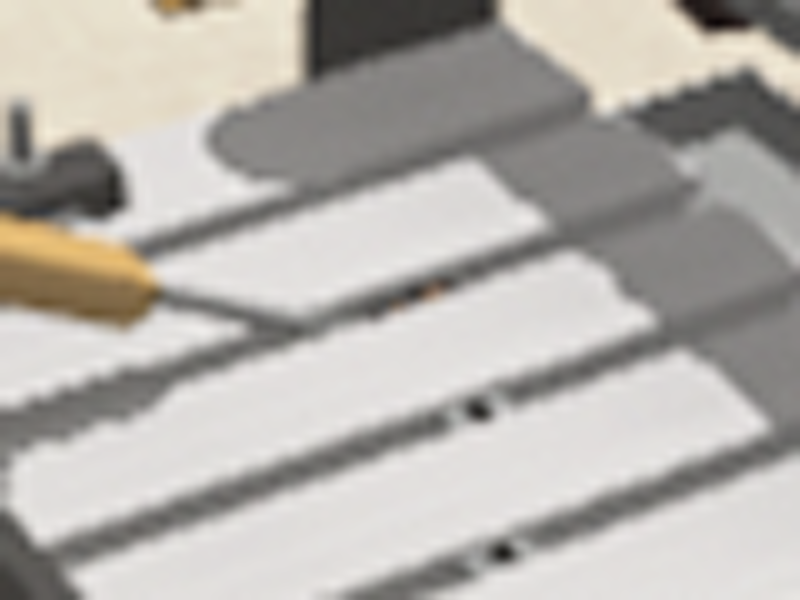

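Relative to the T-nut at (470,410), the chunk at (415,297) has moved along the slot, with a 2.4 N push. Continuing.

Request:
arm_command:
  steps:
    - {"delta_pos": [6,0.6,0],"twist": [0,0,0],"jaw": 1}
    - {"delta_pos": [12,1.2,0],"twist": [0,0,0],"jaw": 1}
    - {"delta_pos": [18,1.8,0],"twist": [0,0,0],"jaw": 1}
    - {"delta_pos": [24,2.4,0],"twist": [0,0,0],"jaw": 1}
    - {"delta_pos": [30,3,0],"twist": [0,0,0],"jaw": 1}
    - {"delta_pos": [36,3.6,0],"twist": [0,0,0],"jaw": 1}
    - {"delta_pos": [42,4.3,0],"twist": [0,0,0],"jaw": 1}
    - {"delta_pos": [48,4.9,0],"twist": [0,0,0],"jaw": 1}

```text
time_s: 8.43
position: [488.4, 50.3, 130.8]
ee_rot: [-0.136, 2.621, 0.041]
ft_force: [-1.3, -1.0, -0.8]
gripper_width: 23.1
grip_force: 108.2
```

Request:
arm_command:
  steps:
    - {"delta_pos": [6,0.6,0],"twist": [0,0,0],"jaw": 1}
    - {"delta_pos": [12,1.2,0],"twist": [0,0,0],"jaw": 1}
    - {"delta_pos": [18,1.8,0],"twist": [0,0,0],"jaw": 1}
    - {"delta_pos": [24,2.4,0],"twist": [0,0,0],"jaw": 1}
    - {"delta_pos": [30,3,0],"twist": [0,0,0],"jaw": 1}
    - {"delta_pos": [36,3.6,0],"twist": [0,0,0],"jaw": 1}
    - {"delta_pos": [42,4.3,0],"twist": [0,0,0],"jaw": 1}
    - {"delta_pos": [48,4.9,0],"twist": [0,0,0],"jaw": 1}

```text
time_s: 9.1
position: [536.3, 55.3, 130.9]
ee_rot: [-0.136, 2.621, 0.041]
ft_force: [-2.9, 0.0, -1.9]
gripper_width: 22.8
grip_force: 108.2
```

```bash
python3 - <<'E'
from h import *
s=env.read_state();print(np.round(s['joint_pos'],3),np.round(s['position'],1),s['ft_force'].round(2),w2m(s['position']).round(1))
Rc=R.from_rotvec(s['ee_rot']).as_matrix();print(np.degrees(R.from_matrix(goal(60)@Rc.T).as_rotvec()).round(1))
E
```

```text
[ 0.099  0.017 -0.725  0.312  0.006 -0.003] [536.3  55.3 130.9] [-2.92  0.04 -1.87] [-40.1  29.5 130.9]
[-0.2 -0.4 -0.2]
```

Request:
arm_command:
  steps:
    - {"delta_pos": [5,0.5,0],"twist": [0,0,0],"jaw": 1}
    - {"delta_pos": [10,1,0],"twist": [0,0,0],"jaw": 1}
    - {"delta_pos": [15,1.5,0],"twist": [0,0,0],"jaw": 1}
    - {"delta_pos": [20,2,0],"twist": [0,0,0],"jaw": 1}
    - {"delta_pos": [25,2.5,0],"twist": [0,0,0],"jaw": 1}
    - {"delta_pos": [30,3,0],"twist": [0,0,0],"jaw": 1}
    - {"delta_pos": [34,3.5,0],"twist": [0,0,0],"jaw": 1}
    - {"delta_pos": [37,3.8,0],"twist": [0,0,0],"jaw": 1}

```text
time_s: 9.77
position: [573.5, 59.2, 131.1]
ee_rot: [-0.136, 2.621, 0.042]
ft_force: [-0.1, -0.1, -1.2]
gripper_width: 23.0
grip_force: 108.1
```

```bash
python3 - <<'E'
from h import *
s=env.read_state();print(np.round(s['position'],1),s['ft_force'].round(2),w2m(s['position']).round(1))
im,D=env.capture("scene")
x0,y0=w2pix("scene",m2w((150,30,50)))[0].astype(int)-[66,50]
cv2.imwrite("pics/c5.png",cv2.resize(im[y0:y0+100,x0:x0+133],(800,600),interpolation=cv2.INTER_CUBIC))
for m in env.masks_of("scene","chunk")[:3]: print(m["conf"],m["box"],np.median(pts("scene",m["pixels"],D),0).round(0),w2m(np.median(pts("scene",m["pixels"],D),0)).round(0))
E
```

```text
[573.5  59.2 131.1] [-0.06 -0.12 -1.24] [ -2.7  29.6 131.1]
0.65 [311.1, 280.7, 324.4, 287.0] [753.  80.  18.] [178.  32.  18.]
```

View pics/c5.png

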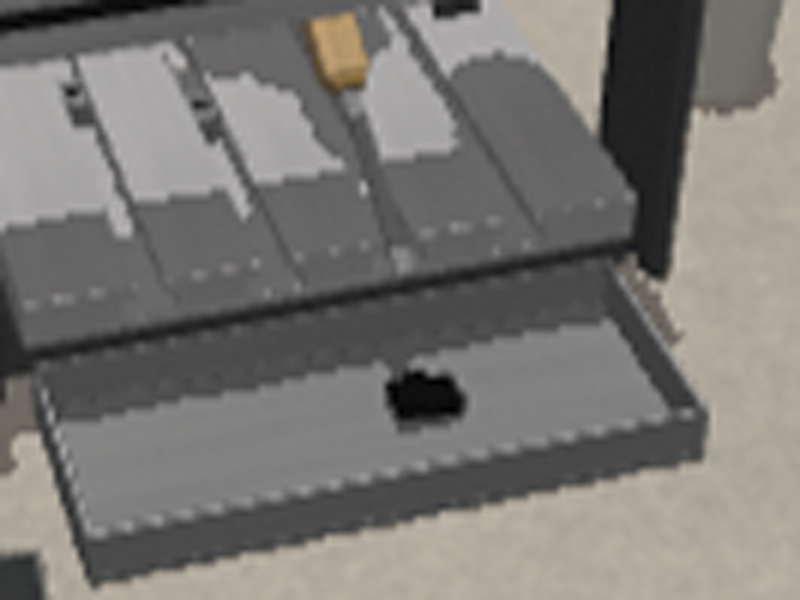

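The chunk lies in the chip tray at (425,395) in the crop, and the scraper tip is at the slot mouth at (400,262). Retracting along the slot, then lifting.

Request:
arm_command:
  steps:
    - {"delta_pos": [-15,-1.5,1],"twist": [0,0,0],"jaw": 1}
    - {"delta_pos": [-40,-4.1,1],"twist": [0,0,0],"jaw": 1}
    - {"delta_pos": [-65,-6.6,1],"twist": [0,0,0],"jaw": 1}
    - {"delta_pos": [-90,-9.2,1],"twist": [0,0,0],"jaw": 1}
    - {"delta_pos": [-115,-11.7,1],"twist": [0,0,0],"jaw": 1}
    - {"delta_pos": [-140,-14.2,1],"twist": [0,0,0],"jaw": 1}
    - {"delta_pos": [-160,-16.3,1],"twist": [0,0,0],"jaw": 1}
    - {"delta_pos": [-170,-17.3,1],"twist": [0,0,0],"jaw": 1}

```text
time_s: 10.53
position: [399.9, 41.4, 131.1]
ee_rot: [-0.136, 2.623, 0.041]
ft_force: [0.7, -0.1, -1.4]
gripper_width: 22.9
grip_force: 108.1
```

Request:
arm_command:
  steps:
    - {"delta_pos": [0,0,15],"twist": [0,0,0],"jaw": 1}
    - {"delta_pos": [0,0,35],"twist": [0,0,0],"jaw": 1}
    - {"delta_pos": [0,0,65],"twist": [0,0,0],"jaw": 1}
    - {"delta_pos": [0,0,100],"twist": [0,0,0],"jaw": 1}
    - {"delta_pos": [0,0,140],"twist": [0,0,0],"jaw": 1}
    - {"delta_pos": [0,0,150],"twist": [0,0,0],"jaw": 1}
    - {"delta_pos": [0,0,150],"twist": [0,0,0],"jaw": 1}

```text
time_s: 11.12
position: [405.2, 42.0, 286.6]
ee_rot: [-0.136, 2.614, 0.042]
ft_force: [0.5, -0.3, -1.1]
gripper_width: 23.1
grip_force: 108.1
```

```bash
python3 - <<'E'
from h import *
s=env.read_state();Rc=R.from_rotvec(s['ee_rot']).as_matrix()
Rg=R.from_rotvec([0.41,-3.113,0]).as_matrix() # at grasp
print(Rg.round(3))
print(np.round(s['position'],1),np.degrees(R.from_matrix(Rg@Rc.T).as_rotvec()).round(1),(np.array([504.5,-282.4,277])-s['position']).round(1))
# tool in gripper frame from the side camera
c="side";im,D=env.capture(c);v,u=np.nonzero(D>0);P=pix2w(c,u,v,D[v,u]);b=(P-s['position'])@Rc
k=(abs(b[:,1])<16)&(b[:,2]>-20)&(b[:,2]<150)&(b[:,0]<-10)&(b[:,0]>-120)
for z in range(0,150,20):
    q=b[k&(abs(b[:,2]-z)<10)];print(z,len(q),q.mean(0).round(1) if len(q) else '')
E
```

```text
[[-0.966 -0.259 -0.002]
 [-0.259  0.966 -0.   ]
 [ 0.002  0.    -1.   ]]
[405.2  42.  286.6] [-5.7 29.7  8.8] [  99.3 -324.4   -9.6]
0 57 [-21.1  -7.7   0.7]
20 70 [-29.9  -7.9  19.9]
40 44 [-37.8  -8.2  37.6]
60 16 [-51.4  -1.6  60.8]
80 15 [-62.8  -0.6  80.4]
100 16 [-74.3  -1.   99.6]
120 13 [-85.9   0.3 120.3]
140 3 [-90.8  -1.8 130.6]
```

Request:
arm_command:
  steps:
    - {"delta_pos": [15,-38,0],"twist": [-0.9,5,1.5],"jaw": 1}
    - {"delta_pos": [28,-76,0],"twist": [-1.7,9,2.7],"jaw": 1}
    - {"delta_pos": [40,-114,0],"twist": [-2.5,13,3.9],"jaw": 1}
    - {"delta_pos": [52,-152,0],"twist": [-3.3,17,5.1],"jaw": 1}
    - {"delta_pos": [64,-190,0],"twist": [-4.1,21,6.3],"jaw": 1}
    - {"delta_pos": [76,-228,0],"twist": [-4.9,25,7.5],"jaw": 1}
    - {"delta_pos": [88,-266,0],"twist": [-5.5,28,8.4],"jaw": 1}
    - {"delta_pos": [99,-300,0],"twist": [-5.7,29.7,8.8],"jaw": 1}

```text
time_s: 11.83
position: [502.4, -260.6, 278.8]
ee_rot: [0.408, -3.099, -0.002]
ft_force: [0.8, 0.9, -0.2]
gripper_width: 22.4
grip_force: 108.1
```

```bash
cat > st.py <<'E'
from h import *
s=env.read_state();Rc=R.from_rotvec(s['ee_rot']).as_matrix();Rg=R.from_rotvec([0.41,-3.113,0]).as_matrix()
print(np.round(s['position'],1),np.degrees(R.from_matrix(Rg@Rc.T).as_rotvec()).round(1),s['ft_force'].round(1))
for n,t in (("A",(453.3,-296.8,167.3)),("B",(446,-298.8,180.3)),("C",(504.6,-282.8,215.3))): print(n,(np.array(t)-s['position']).round(1))
E
python3 st.py
```

```text
[ 502.4 -260.6  278.8] [ 0.  -0.8 -0. ] [ 0.8  0.9 -0.2]
A [ -49.1  -36.2 -111.5]
B [-56.4 -38.2 -98.5]
C [  2.2 -22.2 -63.5]
```

Request:
arm_command:
  steps:
    - {"delta_pos": [2.2,-22.2,0],"twist": [0,-0.5,0],"jaw": 1}
    - {"delta_pos": [2.2,-22.2,-30],"twist": [0,-0.5,0],"jaw": 1}
    - {"delta_pos": [2.2,-22.2,-55],"twist": [0,-0.5,0],"jaw": 1}
    - {"delta_pos": [2.2,-22.2,-63.5],"twist": [0,-0.5,0],"jaw": 1}
    - {"delta_pos": [2.2,-22.2,-63.5],"twist": [0,-0.5,0],"jaw": 1}
    - {"delta_pos": [2.2,-22.2,-63.5],"twist": [0,-0.5,0],"jaw": 1}

```text
time_s: 12.33
position: [503.7, -280.1, 218.0]
ee_rot: [0.409, -3.112, 0.002]
ft_force: [0.2, 0.8, -0.3]
gripper_width: 23.0
grip_force: 108.4
```

```bash
python3 st.py
```

```text
[ 503.7 -280.1  218. ] [ 0.1 -0.   0. ] [ 0.2  0.8 -0.3]
A [-50.4 -16.7 -50.7]
B [-57.7 -18.7 -37.7]
C [ 0.9 -2.7 -2.7]
```

Request:
arm_command:
  steps:
    - {"delta_pos": [0.9,-2.7,-2.7],"twist": [0,0,0],"jaw": 1}
    - {"delta_pos": [-14,-6.7,-11.5],"twist": [0,0,0],"jaw": 1}
    - {"delta_pos": [-29,-10.7,-20.5],"twist": [0,0,0],"jaw": 1}
    - {"delta_pos": [-42,-14.4,-28.3],"twist": [0,0,0],"jaw": 1}
    - {"delta_pos": [-50,-16.6,-33],"twist": [0,0,0],"jaw": 1}
    - {"delta_pos": [-54,-17.7,-35.5],"twist": [0,0,0],"jaw": 1}
    - {"delta_pos": [-56,-18.3,-36.7],"twist": [0,0,0],"jaw": 1}
    - {"delta_pos": [-57,-18.5,-37.3],"twist": [0,0,0],"jaw": 1}

```text
time_s: 13.0
position: [447.4, -299.3, 181.8]
ee_rot: [0.409, -3.115, 0.005]
ft_force: [0.7, -0.8, -1.1]
gripper_width: 22.7
grip_force: 108.4
```

```bash
python3 st.py
```

```text
[ 447.4 -299.3  181.8] [0.2 0.1 0.1] [ 0.7 -0.8 -1.1]
A [  5.9   2.5 -14.5]
B [-1.4  0.5 -1.5]
C [57.2 16.5 33.5]
```

Request:
arm_command:
  steps:
    - {"delta_pos": [0.8,0.5,-4],"twist": [0,0,0],"jaw": 1}
    - {"delta_pos": [2.8,1.2,-8],"twist": [0,0,0],"jaw": 1}
    - {"delta_pos": [4.5,2,-11.5],"twist": [0,0,0],"jaw": 1}
    - {"delta_pos": [5.4,2.2,-13.2],"twist": [0,0,0],"jaw": 1}
    - {"delta_pos": [5.4,2.2,-13.2],"twist": [0,0,0],"jaw": 1}
    - {"delta_pos": [5.4,2.2,-13.2],"twist": [0,0,0],"jaw": 1}

```text
time_s: 13.5
position: [453.0, -296.6, 167.8]
ee_rot: [0.41, -3.114, 0.003]
ft_force: [2.5, 1.6, -1.4]
gripper_width: 22.9
grip_force: 108.6
```

```bash
python3 st.py; python3 - <<'E'
from h import *
im,D=env.capture("side");cv2.imwrite("pics/c6.png",cv2.resize(im[240:360,240:400],(800,600),interpolation=cv2.INTER_CUBIC))
E
```

```text
[ 453.  -296.6  167.8] [0.1 0.1 0. ] [ 2.5  1.6 -1.4]
A [ 0.3 -0.2 -0.5]
B [-7.  -2.2 12.5]
C [51.6 13.8 47.5]
```

View pics/c6.png

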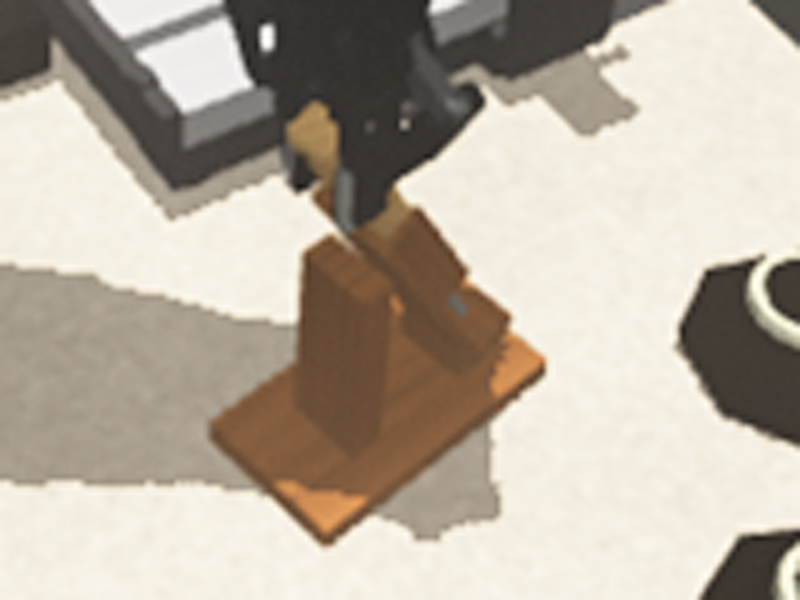

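The scraper lies in the trough with its blade at the ledge, at (458,302), and the force is small. Releasing and moving straight up.

Request:
arm_command:
  steps:
    - {"delta_pos": [0.2,0,-0.5],"twist": [0,0,0],"jaw": 1}
    - {"delta_pos": [0.2,0,-0.5],"twist": [0,0,0],"jaw": 0}
    - {"delta_pos": [0.2,0,-0.5],"twist": [0,0,0],"jaw": -1}
    - {"delta_pos": [0.2,0,-0.5],"twist": [0,0,0],"jaw": -1}
    - {"delta_pos": [0.2,0,-0.5],"twist": [0,0,0],"jaw": -1}
    - {"delta_pos": [0.2,0,-0.5],"twist": [0,0,0],"jaw": -1}
    - {"delta_pos": [0.2,0,-0.5],"twist": [0,0,0],"jaw": -1}
    - {"delta_pos": [0.2,0,-0.5],"twist": [0,0,0],"jaw": -1}
  newtons: 20

```text
time_s: 14.22
position: [452.5, -296.8, 167.4]
ee_rot: [0.409, -3.114, 0.003]
ft_force: [0.2, 1.1, 0.6]
gripper_width: 85.5
grip_force: 0.0
```

Request:
arm_command:
  steps:
    - {"delta_pos": [0,0,20],"twist": [0,0,0],"jaw": -1}
    - {"delta_pos": [0,0,50],"twist": [0,0,0],"jaw": -1}
    - {"delta_pos": [0,0,85],"twist": [0,0,0],"jaw": -1}
    - {"delta_pos": [0,0,120],"twist": [0,0,0],"jaw": -1}
    - {"delta_pos": [0,0,150],"twist": [0,0,0],"jaw": -1}
    - {"delta_pos": [0,0,150],"twist": [0,0,0],"jaw": -1}
    - {"delta_pos": [0,0,150],"twist": [0,0,0],"jaw": -1}

```text
time_s: 14.8
position: [453.2, -297.3, 319.0]
ee_rot: [-0.409, 3.114, -0.007]
ft_force: [0.9, -1.1, -0.9]
gripper_width: 85.5
grip_force: 0.0
```

```bash
python3 - <<'E'
from h import *
for c in("side","scene"):
    im,D=env.capture(c);v,u=np.nonzero(D>0);P=pix2w(c,u,v,D[v,u]);D0=np.load(c+".npy")
    near=(P[:,0]>380)&(P[:,0]<620)&(P[:,1]<-210)&(P[:,1]>-370)
    Q=P[near&(P[:,2]>165)&(P[:,2]<235)];vt=np.linalg.svd(Q-Q.mean(0))[2];print(c,len(Q),Q.mean(0).round(1),(vt[0]*np.sign(vt[0][2])).round(3),Q.max(0).round(0))
    a=im[225:325,150:250] if c=="scene" and 0 else im
    b=cv2.absdiff(im,cv2.imread(c+".png")).max(2)
    if c=="side": cr=im[180:360,190:430]
cv2.imwrite("pics/c7.png",cv2.resize(cr,(800,600),interpolation=cv2.INTER_CUBIC))
E
```

```text
side 244 [ 450.4 -303.6  199.9] [-0.522  0.046  0.851] [ 480. -287.  221.]
scene 184 [ 464.3 -294.5  193.1] [-0.494 -0.142  0.858] [ 484. -280.  223.]
```

View pics/c7.png

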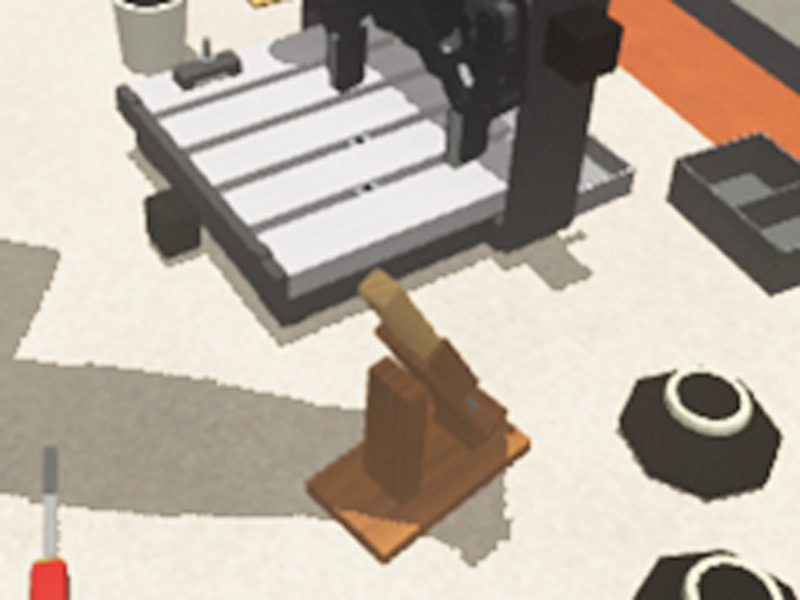

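The scraper is back in its rest: its handle pose is within about 1 mm of the start. The slot is empty, and the T-nuts at (360,140) and (367,187) and the clamp are in place. Signing off.

```bash
python3 -c "
from bench import env
print(env.sign_off())"
```

```text
the job is handed in; nothing more can be done
None
```

The chunk was pushed out of the y = +30 slot into the chip tray, the scraper is back in its rest, the T-nuts and clamp show no visible movement, and the job is handed in at about 15 s of the 72 s limit.

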